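Move a blanking plug from one compressed-air outlet to another

ROBOT

A 6-joint arm with a two-finger parallel gripper is mounted at the origin on a cart in front of the work surface, level with it; the furniture and walls round the work are solid. World frame = base frame: x ahead of the robot, y to its left, z up, the work surface at z = 0. Lengths are in m, angles in rad, forces in N, time in s.
With the tool pointing down it reaches from about 0.25 to 0.85 m from the base axis. Payload 12.5 kg.
Tool frame: the origin (TCP) lies midway between the tips of the shut fingers; the grasp point (between the pads) lies 19 mm behind it; z points along the fingers, y is the line along which they close (so a half turn about z gives the same grasp; the last joint's range is limited). The gripper opens to 93 mm and grips with 3 to 60 N. Pads are 15 mm wide; open, the fingers measure 128 mm over their backs; the gripper's body (75 mm by 188 mm) begins 65 mm behind the grasp point.
Start: joints at [1.025, 0.351, 1.652, -0, 1.139, -0.085], TCP at [0.245, 0.493, 0.219] pointing down, gripper open.
Joint ranges: [-2.75, 2.75], [-0.79, 2.1], [0.01, 2.65], [-1.57, 4.71], [0.07, 3.14], [-2.87, 2.87]. Speed limits (rad/s): [2.22, 2.22, 2.79, 3.14, 3.14, 3.14].

INTERFACE

Orientations are given as a rotation vector (axis times angle).
In Python, from station import robot, vision, close_job gives the robot as it stands.
- The arm moves only by the tool carry_out, never from a script. Its argument "commands" is a list of rows, each a list of 7 numbers: the shift along the world's x, y, z in mm, then the turn, a rotation vector about the world's x, y, z in rad, then the opening, from 0 (shut) to 1 (fully open). A call has 1 to 12 rows; each row shifts and turns the commanded pose from where the row before left it; what a row does not reach is not made up. A row lasts 1/10 s, in which the tool goes at most 50 mm and 8.59 degrees, less where a joint would pass 70% of its speed; a pose out of reach is approached as far as the arm can. A call is refused whole if a number of a shift passes 50 or a number of a turn 0.15, either way. A call with a gripper value outside its range is refused whole. The fingers move at their own pace and stop on an object; "squeeze" is the grip in N (left out, the last holds). Time passes only in rows, so rows that do not move let the fingers close. It gives the time, the measured TCP pose, the force, the opening and the grip force at its end, in the units of the state.
- robot.state(): the state, without advancing time (a new reading comes with each control period).
- vision.snapshot(name): name is "scene" or "top" or "wrist"; returns the picture (420x560x3 uint8, red, green, blue); there is no depth.
- vision.camera_model(name): a dict with "mtx" (3x3 intrinsics, pixels), "world_from_camera" (4x4, takes a point from camera to world coordinates); the wrist camera has in their place "tool_from_camera" (4x4, takes a point from camera to tool coordinates, whose origin is the TCP and whose axes are the flange's). Camera axes: x right, y up, looking along -z (the intrinsics and any distortion apply to the point x, -y, -z); pixel columns grow to the right and rows downward; lengths in m; the calibration is good to about 2 mm. A picture is of the moment at which its call begins: read the wrist's pose just before it. camera_model takes no time and is no camera call.
- close_job(): hands the job in; it is judged then, once.
The state is a dict: "time_s": time; "q": joint angles; "qd": joint speeds; "joint_efforts": joint torques, N m; "ee_pos": TCP position; "tcp_rot": TCP orientation; "wrist_force": force on the tool from outside, world axes, zero at the start; "ft_torque": the same for the moment, N m; "opening": finger opening in m; "grip_force": force on a finger pad.
Only numpy, scipy, OpenCV 4.12 (cv2) and the standard library are available. Lean on these libraries where they do the work, as an engineer would, in place of code of your own. Each camera call takes 0.05 s, during which the arm holds its last target. There are 200 camera calls.

TASK

Move the steel blanking plug from the single air outlet on the plywood board to the open outlet of the aluminium distribution bar. The plug is locked in: push the outlet's release collar down and, while it is held down, draw the plug out; then push it into the bar's open outlet until it locks home, and prove the lock with a firm upward tug of 10 to 15 N before you leave it there. 20 N is enough for every step and the plug must never be forced with more than 40 N; leave the tape measure and the marker where they lie.

Things in the scene. Friction and masses are not known exactly. Their poses are not given: they have to be found in the camera images.
- plug: Plain steel bar, upright, 84 mm long, 16 mm in diameter, about 0.11 kg, hexagon socket in the top. Origin at the centre of its nose (lower end), z up the bar. From the nose: cone from 10 to 16 mm diameter over 6 mm, 16 mm land to 12 mm, square groove of 9.6 mm diameter to 20 mm, then plain. Starts locked in outlet A, nose 31 to 39 mm above the bench: 44 to 52 mm stand out above the collar.
- block_a: Outlet A, fixed: plywood board 125 x 100 x 12 mm, aluminium block and one upright brass coupling in which the plug stands; valve with a flat lever (44 mm high) on its +x side. Origin on the bench under the coupling's axis, z up. It stands left or right of the closed red tool box (180 mm high with its handle), block_b on the other side.
- block_b: Distribution bar, fixed, aluminium, 200 x 44 x 30 mm. Along its +x axis (away from the robot): the open upright brass coupling (outlet B), 66 mm on a hexagon blank (45 mm high), 130 mm on a gauge, dial up (54 mm across, top 67 mm high). Origin on the bench under the axis of outlet B, z up. Both couplings are alike; their bore, 17.5 mm in diameter, begins 11 mm below the collar's top at rest.
- collar_a (a joint): Spring-loaded release collar round the plug at outlet A: 0 at rest (up), positive down, at most 6.5 mm; moves from 7 N, end at 15 N. The claws clear the plug when it is 3 mm or more down, but it rises with the fingers: press it 4 to 6 mm (12 to 14 N), grip the plug with the fingers still on it, and lift; after 2 to 3 mm of lift the groove has left the claws.
- collar_b (a joint): Release collar of outlet B, the same: 0 at rest (up), positive down. The plug entering drives it down about 2 mm as it spreads the claws; it springs back to 0 when they drop into the groove. Fingers that press on it keep the claws open, so push home and tug with a grip some 15 mm or more above the collar.
- collar_a_top (a point): Centre of the upper face of collar A: a flat steel ring, 40 mm outside, 18 mm hole, 4 mm thick, 71 mm above the bench at rest, with a 7 mm gap under it. It moves with the collar.
- collar_b_top (a point): Centre of the upper face of collar B, the same size and height, round the open outlet.
- claw_a0 (a joint): One of two opposed claws hidden inside outlet A: how far it stands open, 0 at rest, 1 mm for each mm its collar goes down. At 0 it reaches 1.8 mm over the plug's 16 mm land and catches in its groove.
- claw_a1 (a joint): The other claw inside outlet A, alike.
- claw_b0 (a joint): Claw inside outlet B, as in A. A nose let down meets the claws 18 to 26 mm below the collar's top at rest; 5 to 12 N push it past; some 13 mm deeper the claws snap into the groove. How deep they and the valve lie differs by up to 8 mm from coupling to coupling and cannot be seen: feel for it. A locked plug has 1 to 3 mm of play up and down, then the claws hold it rigidly.
- claw_b1 (a joint): The other claw inside outlet B, alike.
- valve_b (a joint): Valve disc on which the plug's nose sits at the bottom of outlet B, 32 to 40 mm below the collar's top at rest, 1.3 mm deeper than where the claws snap in. 0 at rest, positive down: 1.5 mm of soft travel (0.5 to 2 N), then a hard stop.
- tape_measure: Yellow tape measure, 36 x 96 x 68 mm, standing beyond block_a, a bystander. Origin at the centre of its underside.
- marker: Black marker with a red cap, 17 x 130 x 19 mm, lying beside the bar, a bystander. Origin at the centre of its underside.

How it is judged:
On the way, in this order (a step that is already met when the one before it is completed fails the run):
1. the plug is drawn right out of outlet A (z of plug in the frame of block_a above 0.08 m), for 0.1 s.
2. locked in outlet B (collar back up), the plug is tugged upward against the claws with some 6 N or more (horizontal distance between plug and collar_b_top below 0.004 m and z of plug in the frame of block_b below 0.042 m and value of joint collar_b below 0.0008 m and (contact force between plug and claw_b0 above 3 N or contact force between plug and claw_b1 above 3 N)), for 0.1 s.
At the end, for the whole second after the job is handed in: the plug is in outlet B, its nose within 4 mm of the axis and less than 42 mm above the bench, with the collar back up within 0.8 mm (deep enough, so the claws have locked), at rest and let go (horizontal distance between plug and collar_b_top below 0.004 m and z of plug in the frame of block_b below 0.042 m and value of joint collar_b below 0.0008 m and linear speed of plug below 0.02 m/s); the robot touches nothing.
It fails at once if the plug is forced against a coupling's claws or valve with more than 40 N (contact force between plug and claw_a0 above 40 N or contact force between plug and claw_a1 above 40 N or contact force between plug and claw_b0 above 40 N or contact force between plug and claw_b1 above 40 N or contact force between plug and valve_b above 40 N).
It fails at once if the fingers press on a coupling with more than 60 N (contact force between the fingers and block_a above 60 N or contact force between the fingers and block_b above 60 N).
It fails at once if the tape measure or the marker is shoved more than 30 mm (distance of any of tape_measure, marker from where it was at the start of the episode above 0.03 m).
It also fails if it takes over 48 s, if anything falls off the work surface, if the arm or the gripper's body presses on something with over 40 N, if the wrist force passes 120 N, or if a joint passes its speed limit or range.

## Working session

There is one attempt and no reset: what is moved stays moved. The work goes in short steps, Python scripts to look and compute and a tool call to move; the robot and the scene stay as the last step left them, time stands still between calls to the robot, and variables do not carry over. Pictures are saved under pics/ and viewed, at most 10 in all, crops included, and the job is handed in when it is done.

Besides the shell and the picture viewer there is one more tool, called after ">>>" as name(argument=value, ...), one argument or row to a line, values as JSON. carry_out: Moves the arm, as the interface text tells. Its arguments: {"type":"object","properties":{"commands":{"type":"array","items":{"type":"array","items":{"type":"number"}}},"squeeze":{"type":"number"}},"required":["commands"]}

```bash
mkdir -p pics; ls; cat > h.py <<'E'
import numpy as np, cv2
from station import robot, vision
def ray(name,u,v):
    m=vision.camera_model(name); K=np.array(m["mtx"]); T=np.array(m["world_from_camera"])
    d=cv2.undistortPoints(np.array([[[u,v]]],float),K,np.array(m.get("dist",np.zeros(5)),float))[0,0]
    return T[:3,3], T[:3,:3]@np.array([d[0],-d[1],-1.])
def plane(name,u,v,z):
    o,d=ray(name,u,v); return o+d*(z-o[2])/d[2]
def snap(name,f):
    im=vision.snapshot(name); cv2.imwrite(f,im[:,:,::-1]); return im
E
python3 - <<'E'
from h import *
for n in("top","scene"):
    snap(n,f"pics/{n}0.png"); m=vision.camera_model(n); print(n,m.keys(),np.round(m["mtx"],1).tolist(),np.round(m["world_from_camera"],3).tolist())
print({k:v for k,v in vision.camera_model("wrist").items()})
print(robot.state())
E
```

```text
pics
top dict_keys(['mtx', 'world_from_camera']) [[398.9, 0.0, 283.9], [0.0, 398.9, 207.8], [0.0, 0.0, 1.0]] [[-0.014, 0.987, -0.162, 0.426], [-1.0, -0.015, -0.006, -0.044], [-0.009, 0.162, 0.987, 1.035], [0.0, 0.0, 0.0, 1.0]]
scene dict_keys(['mtx', 'world_from_camera']) [[443.1, 0.0, 285.8], [0.0, 443.1, 211.1], [0.0, 0.0, 1.0]] [[0.87, 0.308, -0.386, 0.077], [-0.493, 0.562, -0.664, -0.846], [0.013, 0.768, 0.641, 0.886], [0.0, 0.0, 0.0, 1.0]]
{'mtx': array([[343.60962917,   0.        , 278.82378471],
       [  0.        , 343.60962917, 211.28310725],
       [  0.        ,   0.        ,   1.        ]]), 'tool_from_camera': array([[-3.62197087e-04,  9.68077601e-01,  2.50650408e-01,
         6.96104601e-02],
       [ 9.99998688e-01,  7.46453673e-04, -1.43797280e-03,
        -4.11356765e-04],
       [-1.57916818e-03,  2.50649558e-01, -9.68076601e-01,
        -1.66616370e-01],
       [ 0.00000000e+00,  0.00000000e+00,  0.00000000e+00,
         1.00000000e+00]])}
{'time_s': 0.1, 'q': array([ 1.02540571e+00,  3.51174013e-01,  1.65232409e+00,  1.89584222e-05,
        1.13911196e+00, -8.46155252e-02]), 'qd': array([ 0.00041174, -0.00216038, -0.00176474, -0.0013601 ,  0.00105912,
       -0.00019923]), 'joint_efforts': array([ 1.13960323e-04, -4.98022342e+01, -2.85702252e+01,  6.99683558e-02,
        2.39082595e-02, -1.51988161e-05]), 'ee_pos': array([0.24437962, 0.49239506, 0.21817352]), 'tcp_rot': array([-7.17334250e-01, -3.05825938e+00,  1.51096362e-03]), 'wrist_force': array([-0.13164398,  0.09656109,  0.24221589]), 'ft_torque': array([ 0.01696941, -0.06062951,  0.00849799]), 'grip_force': 0.0, 'opening': 0.09294965766011179}
```

View pics/top0.png

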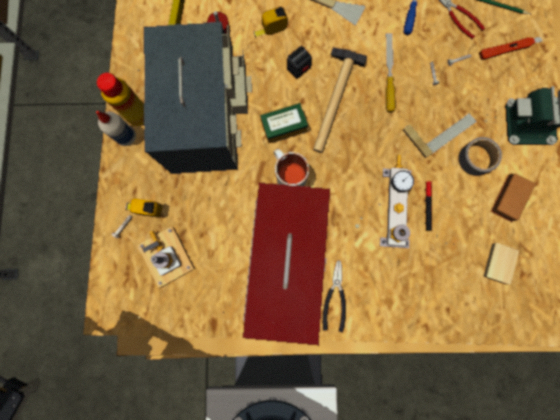

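View pics/scene0.png

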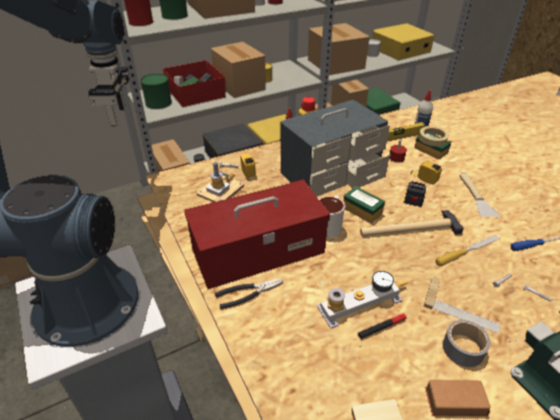

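The top view shows outlet A near (163,260) left of the red box, and the bar with outlet B near (400,233) right of it, with its gauge at (402,181). The scene view shows A at (217,180) and B at (336,298). I'll zoom in on both.

```bash
python3 - <<'E'
from h import *
a=cv2.imread("pics/top0.png"); s=cv2.imread("pics/scene0.png")
c=lambda im,u,v,w,h:cv2.resize(im[v:v+h,u:u+w],(400,300),interpolation=cv2.INTER_CUBIC)
cv2.imwrite("pics/z0.png",np.vstack([np.hstack([c(a,120,220,80,60),c(a,365,190,80,60)]),np.hstack([c(s,180,150,80,60),c(s,310,265,80,60)])]))
for n,u,v,z in [("top",163,259,.071),("top",400,232,.071),("top",402,181,.067),("top",399,208,.045),("top",145,208,.05)]: print(n,u,v,plane(n,u,v,z).round(4))
E
```

```text
top 163 259 [0.4633 0.2548 0.071 ]
top 400 232 [ 0.5201 -0.318   0.071 ]
top 402 181 [ 0.6473 -0.3318  0.067 ]
top 399 208 [ 0.583  -0.3265  0.045 ]
top 145 208 [0.5919 0.3111 0.05  ]
```

View pics/z0.png

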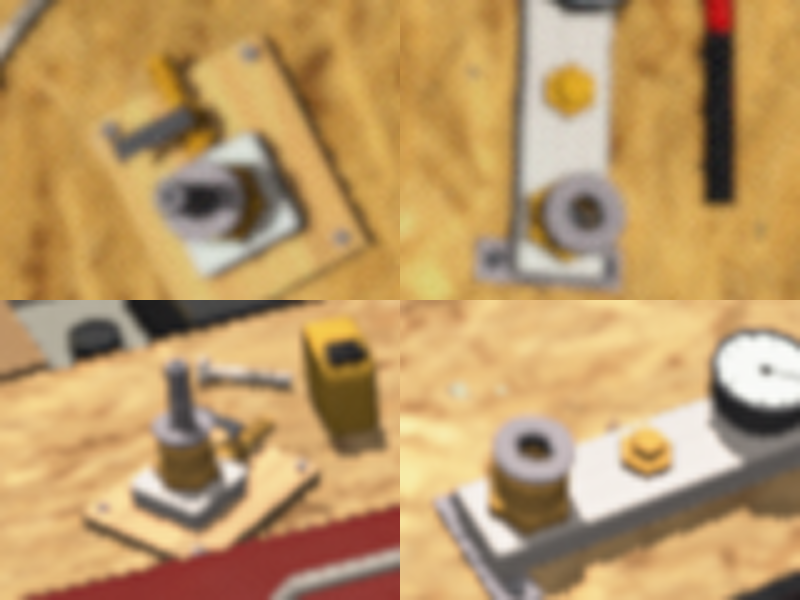

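The crops put collar A's ring centre at about top pixel (160,260), with the plug in it, and collar B's at about (401,232.4). The scene crop shows both bores clearly. I'll refine both points by intersecting the two views.

```bash
python3 - <<'E'
from h import *
for n,u,v in [("top",160,260),("scene",180+187/5,150+125/5),("top",401.4,232.4),("scene",310+134/5,265+148/5)]: print(n,plane(n,u,v,.071).round(4))
for n,u,v in [("top",120+170/5,220+193/5),("scene",180+177/5,150+65/5)]: print("plugtop",n,plane(n,u,v,.119).round(4))
s=robot.state();print(s["ee_pos"])
E
```

```text
top [0.461  0.2619 0.071 ]
scene [0.465  0.2574 0.071 ]
top [ 0.519  -0.3213  0.071 ]
scene [ 0.5214 -0.3254  0.071 ]
plugtop top [0.4626 0.2606 0.119 ]
plugtop scene [0.4617 0.2549 0.119 ]
[0.24437962 0.49239506 0.21817352]
```

>>> carry_out(
  commands=[
    [20,-20,0,0,0,0,1],
    [33,-35,0,0,0,0,1],
    [33,-35,0,0,0,0,1],
    [33,-35,0,0,0,0,1],
    [33,-35,0,0,0,0,1],
    [33,-35,0,0,0,0,1],
    [22,-25,0,0,0,0,1],
    [11,-13,0,0,0,0,1],
    [0,0,0,0,0,0,1],
  ],
)

```text
time_s: 1.0
ee_pos: [0.4635, 0.2581, 0.2183]
tcp_rot: [-0.721, -3.057, 0.001]
wrist_force: [-1.4, 0.3, 0.5]
opening: 0.0926
grip_force: 0.0
```

```bash
cat >> h.py <<'E'
from scipy.spatial.transform import Rotation as Rn
def wsnap(f):
    s=robot.state(); im=snap("wrist",f); return s,im
def wplane(s,u,v,z):
    m=vision.camera_model("wrist"); K=np.array(m["mtx"]); T=np.array(m["tool_from_camera"]); R=Rn.from_rotvec(s["tcp_rot"]).as_matrix()
    d=R@T[:3,:3]@np.array([(u-K[0,2])/K[0,0],-(v-K[1,2])/K[1,1],-1]); o=s["ee_pos"]+R@T[:3,3]
    return o+d*(z-o[2])/d[2]
def wproj(s,p):
    m=vision.camera_model("wrist"); K=np.array(m["mtx"]); T=np.array(m["tool_from_camera"]); R=Rn.from_rotvec(s["tcp_rot"]).as_matrix()
    c=T[:3,:3].T@(R.T@(np.array(p)-s["ee_pos"])-T[:3,3]); return K[0,0]*c[0]/-c[2]+K[0,2], K[1,1]*-c[1]/-c[2]+K[1,2]
E
python3 - <<'E'
from h import *
s,im=wsnap("pics/w1.png"); print(s["ee_pos"],s["tcp_rot"],s["wrist_force"])
print(wproj(s,[.4625,.259,.071]),wproj(s,[.4625,.259,.119]))
E
```

```text
[0.46354763 0.25805894 0.21829524] [-7.21444534e-01 -3.05736682e+00  7.26414985e-04] [-1.40369595  0.3328997   0.50079618]
(np.float64(279.2403993971121), np.float64(197.80933847207191)) (np.float64(279.37519534025034), np.float64(210.57833796858804))
```

View pics/w1.png

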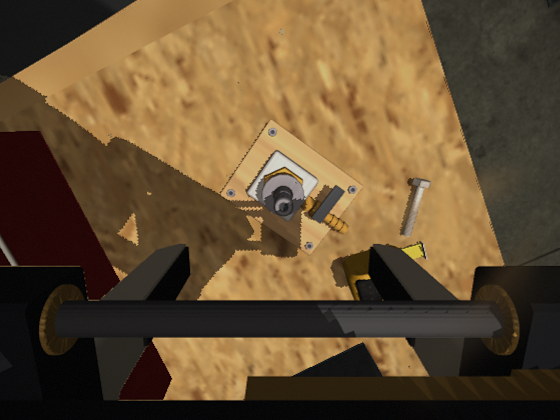

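The wrist view shows the collar near (281,195), with the plug's socket end near (283,206). The tape measure at (385,265) is clear of the fingers. I'll crop in to pin the centre.

```bash
python3 - <<'E'
from h import *
im=cv2.imread("pics/w1.png"); cv2.imwrite("pics/w1z.png",cv2.resize(im[160:235,230:330],(800,600),interpolation=cv2.INTER_CUBIC))
E
```

```text
(no output)
```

View pics/w1z.png

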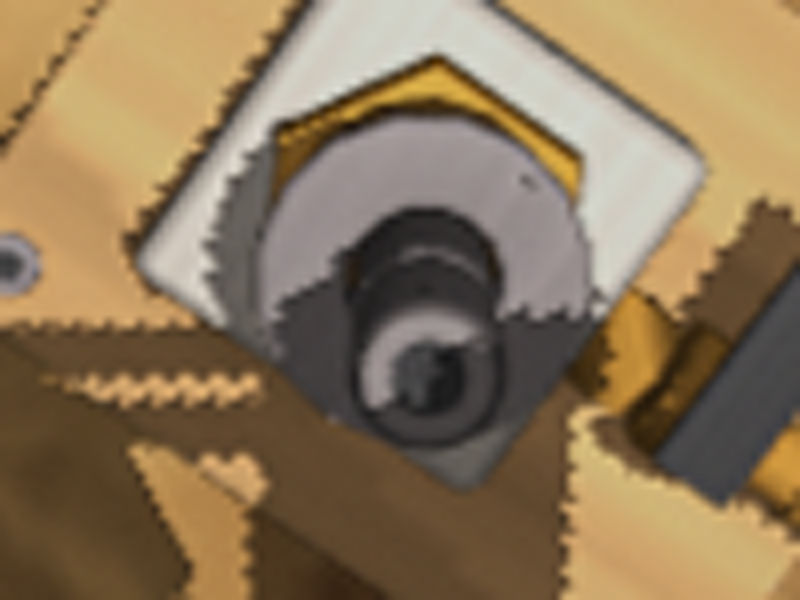

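The ring is centred at about (283.4,194), and the plug's top at about (283.5,207.2).

```bash
python3 - <<'E'
from h import *
s=robot.state()
print(wplane(s,283.4,194,.071),[wplane(s,283.5,207.2,z).round(4) for z in (.115,.119,.123)])
E
```

```text
[0.4600705  0.26509555 0.071     ] [array([0.4615, 0.2638, 0.115 ]), array([0.4606, 0.2642, 0.119 ]), array([0.4597, 0.2646, 0.123 ])]
```

>>> carry_out(
  commands=[
    [-2.5,5.5,-20,0,0,0,1],
    [0,0,-40,0,0,0,1],
    [0,0,-40,0,0,0,0.7],
    [0,0,-25,0,0,0,0.5],
    [0,0,-6,0,0,0,0.4],
    [0,0,0,0,0,0,0.35],
    [0,0,0,0,0,0,0.35],
  ],
)

```text
time_s: 1.75
ee_pos: [0.4605, 0.2658, 0.089]
tcp_rot: [0.716, 3.057, 0.002]
wrist_force: [-0.3, -0.6, 0.2]
opening: 0.0576
grip_force: 0.0
```

```bash
python3 - <<'E'
from h import *
s,im=wsnap("pics/w2.png"); print(s["ee_pos"],s["wrist_force"])
cv2.imwrite("pics/w2z.png",cv2.resize(im[130:430,130:430,::-1],(600,580)))
E
```

```text
[0.46048393 0.26584612 0.08896143] [-0.32978422 -0.61979692  0.17842311]
```

View pics/w2.png

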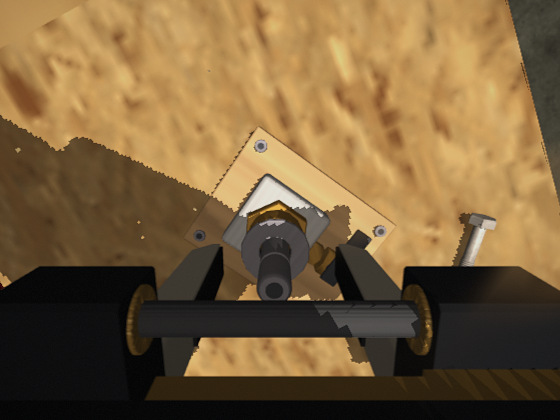

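The plug stands between the fingers. The collar is centred at about (275,248), and the gap between the fingertips at about x=279.5.

```bash
python3 - <<'E'
from h import *
s=robot.state()
g=cv2.cvtColor(cv2.imread("pics/w2.png"),cv2.COLOR_BGR2GRAY)
print(g[248,225:345].tolist()); print(g[200:310,272].tolist())
print(wplane(s,275,248,.071),wplane(s,273.5,290,.119), wproj(s,[*s["ee_pos"][:2],.071]),s["ee_pos"])
E
```

```text
[88, 87, 88, 88, 86, 86, 84, 83, 82, 80, 81, 87, 95, 101, 102, 104, 72, 65, 70, 71, 71, 71, 71, 71, 72, 72, 71, 73, 71, 71, 70, 70, 70, 70, 49, 31, 33, 38, 38, 39, 42, 40, 40, 41, 42, 40, 42, 42, 39, 48, 54, 43, 39, 39, 39, 38, 38, 38, 38, 37, 37, 37, 37, 37, 35, 47, 66, 70, 72, 73, 72, 74, 74, 74, 74, 73, 74, 75, 74, 72, 71, 72, 71, 66, 68, 64, 69, 74, 76, 76, 78, 78, 73, 70, 66, 61, 55, 51, 50, 80, 74, 53, 47, 52, 53, 58, 77, 86, 88, 89, 60, 28, 18, 19, 37, 52, 60, 62, 61, 61]
[227, 222, 158, 38, 55, 73, 119, 170, 184, 175, 106, 49, 56, 57, 59, 59, 55, 48, 61, 93, 127, 177, 168, 157, 101, 69, 71, 71, 72, 72, 72, 73, 72, 71, 71, 70, 66, 54, 47, 48, 50, 49, 48, 50, 49, 50, 44, 41, 42, 42, 41, 44, 64, 71, 49, 39, 42, 41, 41, 42, 41, 43, 41, 42, 41, 41, 43, 42, 42, 42, 43, 41, 43, 47, 51, 53, 59, 67, 73, 71, 73, 74, 63, 31, 34, 30, 34, 34, 33, 33, 34, 32, 33, 33, 33, 32, 31, 33, 45, 69, 38, 16, 19, 20, 22, 27, 32, 29, 26, 26]
[0.45954377 0.26377811 0.071     ] [0.46063696 0.26289254 0.119     ] (np.float64(279.0158249255498), np.float64(248.14425165523187)) [0.46064475 0.26579232 0.08912277]
```

>>> carry_out(
  commands=[
    [-1,-2,-10,0,0,0,0.26],
    [0,0,0,0,0,0,0.24],
    [0,0,0,0,0,0,0.24],
    [0,0,-4,0,0,0,0.24],
    [0,0,0,0,0,0,0.24],
    [0,0,-2,0,0,0,0.24],
    [0,0,0,0,0,0,0.24],
  ],
  squeeze=40,
)

```text
time_s: 2.5
ee_pos: [0.459, 0.2631, 0.0715]
tcp_rot: [-0.717, -3.058, 0.0]
wrist_force: [0.1, 0.1, -1.0]
opening: 0.0222
grip_force: 0.0
```

>>> carry_out(
  commands=[
    [0,0,-2,0,0,0,0.24],
    [0,0,0,0,0,0,0.24],
    [0,0,0,0,0,0,0.24],
  ],
)

```text
time_s: 2.8
ee_pos: [0.4591, 0.2632, 0.0702]
tcp_rot: [0.717, 3.058, 0.0]
wrist_force: [-2.6, -1.5, 8.1]
opening: 0.0225
grip_force: 4.1
```

>>> carry_out(
  commands=[
    [0,0,-2,0,0,0,0.24],
    [0,0,-1,0,0,0,0.24],
    [0,0,0,0,0,0,0.24],
  ],
)

```text
time_s: 3.1
ee_pos: [0.4592, 0.2632, 0.0673]
tcp_rot: [0.717, 3.058, 0.0]
wrist_force: [-3.5, -2.0, 12.1]
opening: 0.022
grip_force: 5.8
```

>>> carry_out(
  commands=[
    [0,0,-0.8,0,0,0,0.24],
    [0,0,0,0,0,0,0.1],
    [0,0,0,0,0,0,0.1],
    [0,0,0,0,0,0,0.1],
  ],
)

```text
time_s: 3.5
ee_pos: [0.4599, 0.2635, 0.067]
tcp_rot: [0.717, 3.057, 0.002]
wrist_force: [-1.2, -0.6, 13.1]
opening: 0.0151
grip_force: 43.3
```

>>> carry_out(
  commands=[
    [0,0,2,0,0,0,0.1],
    [0,0,2,0,0,0,0.1],
    [0,0,0,0,0,0,0.1],
  ],
)

```text
time_s: 3.8
ee_pos: [0.4594, 0.2633, 0.0702]
tcp_rot: [0.717, 3.058, 0.001]
wrist_force: [1.6, 1.3, 2.7]
opening: 0.0151
grip_force: 41.3
```

>>> carry_out(
  commands=[
    [0,0,2,0,0,0,0.1],
    [0,0,1,0,0,0,0.1],
    [0,0,0,0,0,0,0.1],
  ],
)

```text
time_s: 4.1
ee_pos: [0.4591, 0.2632, 0.0728]
tcp_rot: [0.717, 3.059, 0.0]
wrist_force: [1.0, 1.9, -0.1]
opening: 0.0154
grip_force: 40.0
```

>>> carry_out(
  commands=[
    [0,0,5,0,0,0,0.1],
    [0,0,10,0,0,0,0.1],
    [0,0,15,0,0,0,0.1],
    [0,0,30,0,0,0,0.1],
    [0,0,40,0,0,0,0.1],
    [0,0,40,0,0,0,0.1],
    [0,0,35,0,0,0,0.1],
    [0,0,10,0,0,0,0.1],
    [0,0,0,0,0,0,0.1],
  ],
)

```text
time_s: 5.0
ee_pos: [0.459, 0.2631, 0.2591]
tcp_rot: [0.717, 3.057, 0.002]
wrist_force: [-0.1, 1.0, -0.7]
opening: 0.0154
grip_force: 40.0
```

>>> carry_out(
  commands=[
    [2,-20,0,0,0,0,0.1],
    [4,-40,0,0,0,0,0.1],
    [5,-45,0,0,0,0,0.1],
    [5,-45,0,0,0,0,0.1],
    [5,-45,0,0,0,0,0.1],
    [5,-45,0,0,0,0,0.1],
    [5,-45,0,0,0,0,0.1],
    [5,-45,0,0,0,0,0.1],
    [5,-45,0,0,0,0,0.1],
    [5,-45,0,0,0,0,0.1],
  ],
)

```text
time_s: 6.0
ee_pos: [0.5039, -0.1584, 0.2558]
tcp_rot: [-0.717, -3.055, -0.001]
wrist_force: [0.6, 0.3, -1.8]
opening: 0.0155
grip_force: 40.0
```

>>> carry_out(
  commands=[
    [3,-45,0,0,0,0,0.1],
    [3,-45,0,0,0,0,0.1],
    [3,-40,0,0,0,0,0.1],
    [2,-25,-10,0,0,0,0.1],
    [1,-8,-30,0,0,0,0.1],
    [0,0,-20,0,0,0,0.1],
    [0,0,0,0,0,0,0.1],
    [0,0,0,0,0,0,0.1],
  ],
)

```text
time_s: 6.8
ee_pos: [0.5166, -0.3194, 0.197]
tcp_rot: [-0.717, -3.056, -0.001]
wrist_force: [0.5, 0.8, -0.9]
opening: 0.0156
grip_force: 40.0
```

```bash
python3 - <<'E'
from h import *
s,im=wsnap("pics/w3.png"); print(s["ee_pos"],s["tcp_rot"],s["wrist_force"],s["opening"])
print(wproj(s,[.517,-.32,.071]))
E
```

```text
[ 0.51661721 -0.31941388  0.19702086] [-7.16650926e-01 -3.05649184e+00 -1.42297097e-03] [ 0.5177816   0.75071455 -0.9070752 ] 0.015630014766616816
(np.float64(278.334490551105), np.float64(205.47310897628822))
```

View pics/w3.png

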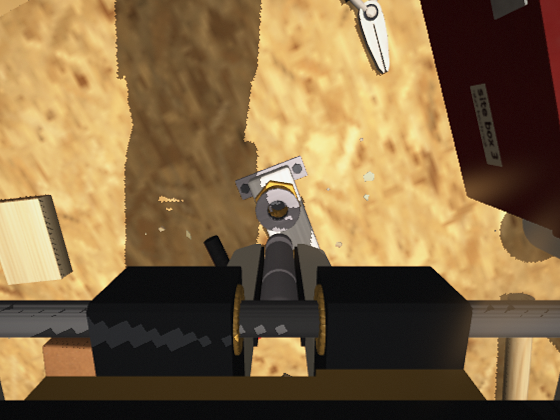

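Collar B shows at about (278,210), and the held plug's nose at about (280,240). I'll take a crop for sub-pixel centres.

```bash
python3 - <<'E'
from h import *
im=cv2.imread("pics/w3.png"); cv2.imwrite("pics/w3z.png",cv2.resize(im[180:255,228:328],(800,600),interpolation=cv2.INTER_CUBIC))
s=robot.state()
for z in (.161,.165,.169): print(wproj(s,[*s["ee_pos"][:2],z]))
E
```

```text
(np.float64(279.0059152891644), np.float64(237.43338850769297))
(np.float64(279.01961581508004), np.float64(239.5466337544526))
(np.float64(279.03382917109514), np.float64(241.7389807653936))
```

View pics/w3z.png

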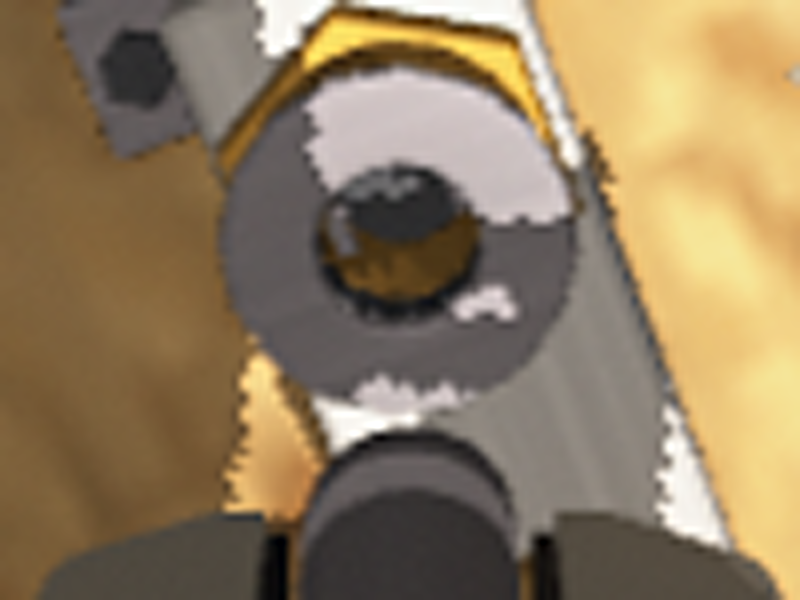

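Collar B is centred at (278.0,210.1). The plug's shank is centred at x=279.2 and lies on the tool axis.

```bash
python3 - <<'E'
from h import *
s=robot.state(); print(wplane(s,278,210.1,.071), s["ee_pos"])
E
```

```text
[ 0.5215543  -0.32266947  0.071     ] [ 0.51709392 -0.31967607  0.19809526]
```

>>> carry_out(
  commands=[
    [2,-1,-20,0,0,0,0.1],
    [2,-2,-35,0,0,0,0.1],
    [0,0,-15,0,0,0,0.1],
    [0,0,0,0,0,0,0.1],
    [0,0,0,0,0,0,0.1],
  ],
)

```text
time_s: 7.35
ee_pos: [0.5215, -0.3231, 0.1292]
tcp_rot: [0.717, 3.057, -0.001]
wrist_force: [0.0, -0.3, -0.8]
opening: 0.0155
grip_force: 40.0
```

```bash
python3 - <<'E'
from h import *
s,im=wsnap("pics/w4.png"); print(s["ee_pos"],s["wrist_force"],s["opening"])
for z in (.087,.091,.095): print(wproj(s,[*s["ee_pos"][:2],z]))
print(wproj(s,[*s["ee_pos"][:2],.071]))
cv2.imwrite("pics/w4z.png",cv2.resize(im[195:270,228:328,::-1],(800,600),interpolation=cv2.INTER_CUBIC))
E
```

```text
[ 0.52154048 -0.3231001   0.1291946 ] [ 0.03514326 -0.30682367 -0.7952845 ] 0.015501244780248375
(np.float64(279.00851079277794), np.float64(234.74605258183368))
(np.float64(279.02018758591424), np.float64(236.77236371246272))
(np.float64(279.03229112441306), np.float64(238.8727293260245))
(np.float64(278.96564942256447), np.float64(227.3081823957346))
```

View pics/w4z.png

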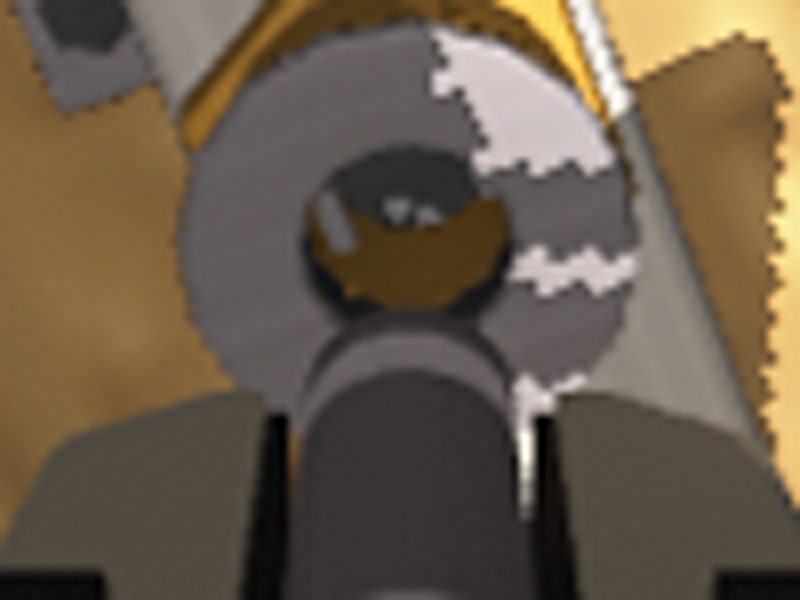

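```bash
python3 - <<'E'
from h import *
s=robot.state(); R=Rn.from_rotvec(s["tcp_rot"]).as_matrix(); e=s["ee_pos"]
for L in (.028,.030,.032,.036):
    print(L,[round(wproj(s,e+R@np.array([.008,0,L-k]))[1],1) for k in(.006,.020)])
E
```

```text
0.028 [np.float64(232.7), np.float64(240.8)]
0.03 [np.float64(231.7), np.float64(239.6)]
0.032 [np.float64(230.6), np.float64(238.4)]
0.036 [np.float64(228.6), np.float64(236.1)]
```

>>> carry_out(
  commands=[
    [-1.4,0.7,-10,0,0,0,0.1],
    [0,0,-15,0,0,0,0.1],
    [0,0,-12,0,0,0,0.1],
    [0,0,0,0,0,0,0.1],
    [0,0,0,0,0,0,0.1],
  ],
)

```text
time_s: 7.9
ee_pos: [0.5195, -0.3221, 0.0904]
tcp_rot: [-0.717, -3.058, -0.0]
wrist_force: [0.6, 0.1, -1.1]
opening: 0.0154
grip_force: 40.0
```

>>> carry_out(
  commands=[
    [0,0,-3,0,0,0,0.1],
    [0,0,-3,0,0,0,0.1],
    [0,0,0,0,0,0,0.1],
  ],
)

```text
time_s: 8.2
ee_pos: [0.5196, -0.3221, 0.0846]
tcp_rot: [-0.717, -3.058, -0.0]
wrist_force: [0.1, 0.1, -0.3]
opening: 0.0152
grip_force: 40.0
```

>>> carry_out(
  commands=[
    [0,0,-2,0,0,0,0.1],
    [0,0,-2,0,0,0,0.1],
    [0,0,0,0,0,0,0.1],
  ],
)

```text
time_s: 8.5
ee_pos: [0.5197, -0.3222, 0.0811]
tcp_rot: [0.717, 3.058, -0.0]
wrist_force: [-1.1, 1.6, 2.5]
opening: 0.0154
grip_force: 40.0
```

>>> carry_out(
  commands=[
    [-0.5,0.6,0,0,0,0,0.1],
    [0,0,-1,0,0,0,0.1],
    [0,0,0,0,0,0,0.1],
  ],
)

```text
time_s: 8.8
ee_pos: [0.5197, -0.322, 0.0807]
tcp_rot: [0.717, 3.057, -0.001]
wrist_force: [-0.8, 0.9, 7.5]
opening: 0.0154
grip_force: 40.0
```

>>> carry_out(
  commands=[
    [-0.4,0.5,-0.7,0,0,0,0.1],
    [0,0,0,0,0,0,0.1],
    [0,0,0,0,0,0,0.1],
  ],
)

```text
time_s: 9.1
ee_pos: [0.5188, -0.3215, 0.079]
tcp_rot: [0.717, 3.058, -0.001]
wrist_force: [0.9, -4.6, -1.1]
opening: 0.0153
grip_force: 40.0
```

>>> carry_out(
  commands=[
    [0.1,-0.5,0,0,0,0,0.1],
    [0,0,-1.5,0,0,0,0.1],
    [0,0,0,0,0,0,0.1],
  ],
)

```text
time_s: 9.4
ee_pos: [0.5186, -0.3216, 0.0773]
tcp_rot: [-0.717, -3.058, -0.0]
wrist_force: [-0.3, -3.3, -3.8]
opening: 0.0158
grip_force: 40.0
```

>>> carry_out(
  commands=[
    [0,-0.5,0,0,0,0,0.1],
    [0,0,0,0,0,0,0.1],
    [0,0,0,0,0,0,0.1],
  ],
)

```text
time_s: 9.7
ee_pos: [0.5186, -0.3218, 0.0774]
tcp_rot: [-0.717, -3.058, -0.001]
wrist_force: [-1.2, -0.4, -3.2]
opening: 0.0156
grip_force: 40.0
```

>>> carry_out(
  commands=[
    [0,0,-2,0,0,0,0.1],
    [0,0,0,0,0,0,0.1],
    [0,0,0,0,0,0,0.1],
  ],
)

```text
time_s: 10.0
ee_pos: [0.5189, -0.3219, 0.0755]
tcp_rot: [-0.717, -3.059, -0.0]
wrist_force: [1.2, -0.2, -4.0]
opening: 0.0157
grip_force: 40.0
```

>>> carry_out(
  commands=[
    [0,0,0,0,0,0,0.3],
    [0,0,0,0,0,0,0.3],
    [0,0,10,0,0,0,0.3],
    [0,0,10,0,0,0,0.3],
    [0,0,0,0,0,0,0.3],
    [0,0,0,0,0,0,0.3],
  ],
)

```text
time_s: 10.6
ee_pos: [0.519, -0.3222, 0.0962]
tcp_rot: [0.717, 3.058, -0.001]
wrist_force: [-0.7, -0.3, -0.5]
opening: 0.028
grip_force: 0.0
```

>>> carry_out(
  commands=[
    [0,0,0,0,0,0,0.1],
    [0,0,0,0,0,0,0.1],
    [0,0,0,0,0,0,0.1],
    [0,0,0,0,0,0,0.1],
  ],
  squeeze=50,
)

```text
time_s: 11.0
ee_pos: [0.5187, -0.3219, 0.0953]
tcp_rot: [-0.717, -3.058, -0.001]
wrist_force: [1.7, 0.7, -2.4]
opening: 0.015
grip_force: 50.0
```

Gripped again with little side load. I'll push in small steps.

>>> carry_out(
  commands=[
    [0,0,-1.5,0,0,0,0.1],
    [0,0,-1.5,0,0,0,0.1],
    [0,0,0,0,0,0,0.1],
  ],
)

```text
time_s: 11.3
ee_pos: [0.5187, -0.322, 0.0923]
tcp_rot: [-0.717, -3.058, -0.0]
wrist_force: [-0.1, -0.3, -0.6]
opening: 0.0152
grip_force: 50.0
```

>>> carry_out(
  commands=[
    [0,0,-1,0,0,0,0.1],
    [0,0,-1,0,0,0,0.1],
    [0,0,0,0,0,0,0.1],
  ],
)

```text
time_s: 11.6
ee_pos: [0.5188, -0.3221, 0.0905]
tcp_rot: [-0.717, -3.059, 0.0]
wrist_force: [-0.5, 0.6, 0.5]
opening: 0.0153
grip_force: 50.0
```

>>> carry_out(
  commands=[
    [0,0,-1,0,0,0,0.1],
    [0,0,-1,0,0,0,0.1],
    [0,0,0,0,0,0,0.1],
  ],
)

```text
time_s: 11.9
ee_pos: [0.5192, -0.3223, 0.0895]
tcp_rot: [0.717, 3.058, -0.001]
wrist_force: [-1.5, 1.1, 7.9]
opening: 0.015
grip_force: 50.0
```

>>> carry_out(
  commands=[
    [0,0,-0.6,0,0,0,0.1],
    [0,0,0,0,0,0,0.1],
  ],
)

```text
time_s: 12.1
ee_pos: [0.5193, -0.3224, 0.0894]
tcp_rot: [0.717, 3.057, -0.001]
wrist_force: [-2.9, 1.9, 11.2]
opening: 0.0153
grip_force: 50.0
```

>>> carry_out(
  commands=[
    [-0.3,0.2,-0.5,0,0,0,0.1],
    [0,0,0,0,0,0,0.1],
  ],
)

```text
time_s: 12.3
ee_pos: [0.5193, -0.3224, 0.0894]
tcp_rot: [0.717, 3.056, -0.002]
wrist_force: [-2.7, 2.3, 14.8]
opening: 0.0153
grip_force: 50.0
```

>>> carry_out(
  commands=[
    [0.3,-0.2,1.5,0,0,0,0.1],
    [0,0,1,0,0,0,0.1],
    [0,0,1,0,0,0,0.1],
    [0,0,0,0,0,0,0.1],
  ],
)

```text
time_s: 12.7
ee_pos: [0.5188, -0.322, 0.0909]
tcp_rot: [-0.718, -3.058, -0.0]
wrist_force: [0.2, -0.7, 0.7]
opening: 0.0152
grip_force: 50.0
```

>>> carry_out(
  commands=[
    [0,0,1,0,0,0,0.1],
    [0,0,1,0,0,0,0.1],
    [0,0,0,0,0,0,0.1],
  ],
)

```text
time_s: 13.0
ee_pos: [0.5186, -0.3219, 0.0926]
tcp_rot: [-0.717, -3.058, -0.0]
wrist_force: [-0.3, -0.3, -4.3]
opening: 0.0153
grip_force: 50.0
```

>>> carry_out(
  commands=[
    [0,0,1,0,0,0,0.1],
    [0,0,0,0,0,0,0.1],
  ],
)

```text
time_s: 13.2
ee_pos: [0.5184, -0.3217, 0.0931]
tcp_rot: [-0.717, -3.057, -0.001]
wrist_force: [2.2, -1.6, -13.7]
opening: 0.0155
grip_force: 50.0
```

>>> carry_out(
  commands=[
    [0,0,0,0,0,0,0.1],
    [0,0,0,0,0,0,0.1],
    [0,0,0,0,0,0,0.1],
  ],
)

```text
time_s: 13.5
ee_pos: [0.5184, -0.3218, 0.0933]
tcp_rot: [-0.717, -3.057, -0.001]
wrist_force: [2.4, -0.9, -18.0]
opening: 0.0148
grip_force: 50.0
```

>>> carry_out(
  commands=[
    [0,0,-0.6,0,0,0,0.1],
    [0,0,0,0,0,0,0.1],
    [0,0,0,0,0,0,0.1],
  ],
)

```text
time_s: 13.8
ee_pos: [0.5186, -0.3219, 0.0932]
tcp_rot: [-0.717, -3.058, -0.0]
wrist_force: [1.1, 0.3, -17.3]
opening: 0.0152
grip_force: 50.0
```

>>> carry_out(
  commands=[
    [0,0,-0.8,0,0,0,0.1],
    [0,0,0,0,0,0,0.1],
    [0,0,0,0,0,0,0.1],
  ],
)

```text
time_s: 14.1
ee_pos: [0.5188, -0.3221, 0.093]
tcp_rot: [0.717, 3.058, -0.0]
wrist_force: [-1.0, 0.3, -9.6]
opening: 0.0155
grip_force: 50.0
```

>>> carry_out(
  commands=[
    [0,0,0.4,0,0,0,0.1],
    [0,0,0,0,0,0,0.1],
    [0,0,0,0,0,0,0.1],
    [0,0,0,0,0,0,0.1],
  ],
)

```text
time_s: 14.5
ee_pos: [0.5188, -0.322, 0.093]
tcp_rot: [-0.717, -3.058, -0.0]
wrist_force: [-0.8, 0.8, -12.5]
opening: 0.0153
grip_force: 50.0
```

>>> carry_out(
  commands=[
    [0,0,-1.5,0,0,0,0.1],
    [0,0,-0.8,0,0,0,0.1],
    [0,0,0,0,0,0,0.4],
    [0,0,0,0,0,0,0.4],
    [0,0,0,0,0,0,0.4],
    [0,0,10,0,0,0,0.4],
    [0,0,35,0,0,0,0.4],
    [0,0,40,0,0,0,0.4],
    [0,0,20,0,0,0,0.4],
    [0,0,0,0,0,0,0.4],
    [0,0,0,0,0,0,0.4],
  ],
)

```text
time_s: 15.6
ee_pos: [0.5188, -0.322, 0.196]
tcp_rot: [0.717, 3.058, -0.0]
wrist_force: [0.1, 0.6, 0.0]
opening: 0.0371
grip_force: 0.0
```

```bash
python3 - <<'E'
from h import *
s,im=wsnap("pics/w5.png"); print(s["ee_pos"],s["wrist_force"],s["opening"])
p=[.5188,-.322]
for z in (.064,.071,.115,.119,.123,.13): print(z,np.round(wproj(s,[*p,z]),1))
cv2.imwrite("pics/w5z.png",cv2.resize(im[165:240,228:328,::-1],(800,600),interpolation=cv2.INTER_CUBIC))
E
```

```text
[ 0.51877948 -0.32203747  0.19596552] [0.11271415 0.5901344  0.0235696 ] 0.03712765513451483
0.064 [278.8 202.8]
0.071 [278.9 204.7]
0.115 [279.  218.4]
0.119 [279.  219.8]
0.123 [279.  221.3]
0.13 [279.  224.1]
```

View pics/w5z.png

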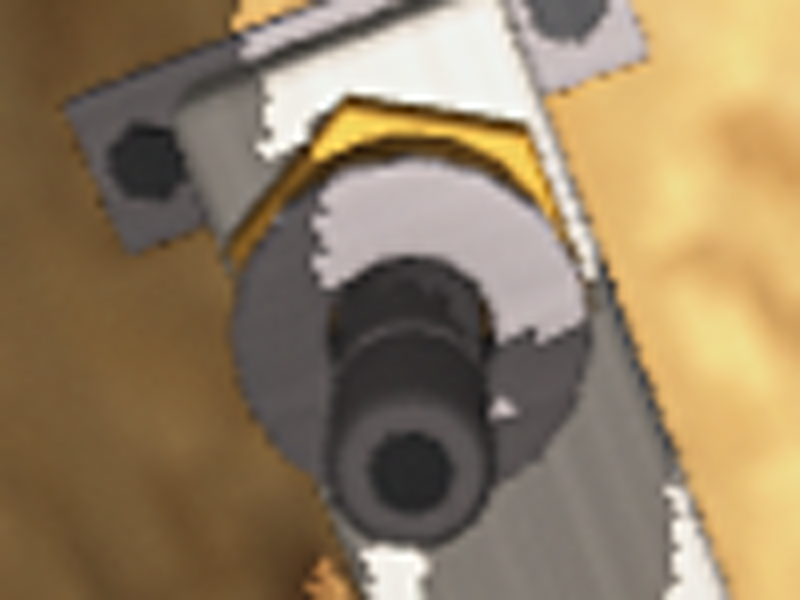

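The last picture shows the plug upright in outlet B: ring centre at (279.4,206.4), plug top at (279.4,223.7). The gap between ring and hexagon is the same as with the empty outlet, so the collar is back up. The plug had about 3 mm of free play between two rigid stops, and the claws held it against the tug.

```bash
python3 -c "
from station import close_job
print(close_job())"
```

```text
the job is handed in; nothing more can be done
None
```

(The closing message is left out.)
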